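# Scoop in, then hook and shut the tub's lid

### The job

Pack up the washed storage tub: lay the wooden scoop inside it, then take the tub's lid out of the dish rack, hook its two tongues through the slots in the tub's raised back wall with the front held up, and swing the front down until the lid is fully home on the rim. Leave the tub standing where it is and do not disturb the bowls, the glass pot or the spoon rest.

Things in the scene. Friction and masses are not known exactly. Their poses are not given: they have to be found in the camera images.
- tub: Loose open lime green plastic tub, 0.6 kg, outside 150 mm (x) by 190 mm (y), rim 100 mm high. Front and side walls 4 mm thick, back wall 5 mm (outer face x = +75 mm), raised to 128 mm; inner floor 4 mm high. Origin: centre of the underside; x points to the back wall, z up. Seated, the lid's origin is at x = -8 mm (play 3 mm each way), y = 0, z = 100 mm here, axes parallel.
- tub_slots (a point): Point between the two slots through the tub's raised back wall, on the wall's inner face (x = 70 mm of the tub), at rim height (z = 100 mm); axes as the tub's. Each slot is 14 mm high, from rim height up, and 40 mm wide: y -50 to -10 mm and +10 to +50 mm.
- lid: Lid of the tub, lime green plastic, 0.22 kg: flat plate 150 mm (x) by 180 mm (y), 5 mm thick, two tongues at its back edge (+x), handle block on top, ribs below. Origin: centre of the plate's underside; x to the tongues, z out of the handle side. It starts in the rack, standing on its back edge, tongues down, leaning back 20 degrees from upright.
- lid_handle (a point): Point in the lid's solid handle block, over the plate's centre, 30 mm above the plate's top face; axes as the lid's. The block is 50 mm along y, 20 mm along x and stands 42 mm above the plate's top.
- lid_tongues (a point): Point on the lid's underside midway between the tongue tips, 91 mm in +x from the lid's origin; axes as the lid's. The tongues are 16 mm long, 30 mm wide, centred at y = -30 and +30 mm, 5 mm thick, flush with the plate.
- lid_front (a point): Point on the lid's underside at the middle of its front edge, 75 mm in -x from its origin; axes as the lid's. A rib under the plate (front face 15 mm behind this edge, 8 mm deep, 160 mm wide) drops inside the tub's front wall; another (x = 45 mm of the lid, 80 mm wide) is 6 mm deep.
- scoop: Loose wooden scoop, 0.11 kg, lying flat, 148 mm long, 62 mm wide, 42 mm high: trough from x = 0 to +72 mm, straight round handle 20 mm thick from x = 0 to -64 mm, ending in a 24 mm ball. Origin: at the underside, under the joint of trough and handle; x from handle to trough, z up. Centre of mass at x = +11 mm.
- scoop_handle (a point): Point on the axis of the scoop's handle, 30 mm behind the scoop's origin, 26 mm above its underside; axes as the scoop's.
- rack: Fixed bamboo dish rack, 300 mm (x) by 136 mm (y). Rails at y = -60 and +60 mm, tops 45 mm high; pairs of 8 mm dowels on them at x = -125, -70, -10, +50 mm, 95 mm long, leaning 20 degrees to -x, and stops 8 mm high between. The lid leans on the last pair, its handle facing +x over the rack's empty low front. Origin: centre of the underside, on the counter; x along the rails, z up.
- bowl_a: Loose steel bowl, 160 mm across, 50 mm deep, standing on edge in the rack behind the lid, its mouth facing the lid and tilted up, its top about 170 mm above the counter. Origin: centre of its foot; z out of the mouth. Leave alone.
- bowl_b: Second steel bowl, the same, in the rack 60 mm behind the first. Leave alone.
- pot: Small glass storage pot with a cork stopper, 80 mm across, 84 mm high, standing on the counter close to the tub's front wall. Origin: centre of the underside. Leave alone.
- spoon_rest: White ceramic spoon rest: round dish 92 mm across, 16 mm high, with a flat tail 26 mm wide reaching to 92 mm from its centre along -x. Origin: centre of the dish's underside. Leave alone.
Things that resemble listed ones, but are neither listed nor needed, are in the scene too. There is more than one size of the tub; the one meant has the size given above. There is more than one size of the lid; the one meant has the size given above.

How it is judged:
On the way, in this order (a step that is already met when the one before it is completed fails the run):
1. the scoop lies in the tub (x of scoop_handle in the frame of tub between -0.071 and 0.07 m and y of scoop_handle in the frame of tub between -0.091 and 0.091 m and z of each of scoop_handle, scoop in the frame of tub below 0.085 m), for 0.2 s.
2. the lid's tongues are through the slots while its front is still up (x of lid_tongues in the frame of tub above 0.077 m and z of lid_tongues in the frame of tub between 0.085 and 0.112 m and z of lid_front in the frame of tub above 0.108 m and y of lid_tongues in the frame of tub between -0.012 and 0.012 m).
At the end, for the whole second after the job is handed in: Lid flat on the tub's rim: tongues and front edge within 4 mm of rim height, parallel within 2 degrees, tongue tips at least 2 mm beyond the back wall. Scoop in the tub under it. Tub upright, within 40 mm of its start. All at rest and released (x of lid_tongues in the frame of tub above 0.077 m and z of lid_tongues in the frame of tub between 0.096 and 0.104 m and z of lid_front in the frame of tub between 0.096 and 0.104 m and y of lid_front in the frame of tub between -0.012 and 0.012 m and angle between the z axis of lid and the z axis of tub, either way round below 0.035 rad and z of each of scoop_handle, scoop in the frame of tub below 0.095 m and horizontal distance between scoop and tub below 0.115 m and angle between tub's own z axis and vertical below 0.05 rad and distance of tub from where it was at the start of the episode below 0.04 m and linear speed of each of lid, tub below 0.02 m/s); the robot touches nothing.
It fails at once if a bowl is disturbed (moved more than 30 mm) (distance of any of bowl_a, bowl_b from where it was at the start of the episode above 0.03 m).
It fails at once if the glass pot is pushed more than 30 mm or tipped (distance of pot from where it was at the start of the episode above 0.03 m or angle between pot's own z axis and vertical above 0.3 rad).
It fails at once if the spoon rest is pushed more than 30 mm (distance of spoon_rest from where it was at the start of the episode above 0.03 m).
It fails at once if the tub is tipped (angle between tub's own z axis and vertical above 0.25 rad).
It also fails if it takes over 64 s, if anything falls off the work surface, if the arm or the gripper's body presses on something with over 40 N, if the wrist force passes 120 N, or if a joint passes its speed limit or range.

### The arm

A 6-joint arm with a two-finger parallel gripper is mounted at the origin on the work surface. World frame = base frame: x ahead of the robot, y to its left, z up, the work surface at z = 0. Lengths are in m, angles in rad, forces in N, time in s.
With the tool pointing down it reaches from about 0.25 to 0.725 m from the base axis. Payload 4 kg.
Tool frame: the origin (TCP) lies midway between the tips of the shut fingers; the grasp point (between the pads) lies 19 mm behind it; z points along the fingers, y is the line along which they close (so a half turn about z gives the same grasp; the last joint's range is limited). The gripper opens to 85 mm and grips with 20 to 120 N. Pads are 22 mm wide; open, the fingers measure 114 mm over their backs; the gripper's body (76 mm by 85 mm) begins 54 mm behind the grasp point. The pads swing forward as they close: fully open they stand 13 mm farther back than shut.
Start: joints at [1.19, 0.241, 0.005, 1.335, 0, 1.571], TCP at [0.186, 0.464, 0.198] pointing down, gripper open.
Joint ranges: [-2.72, 2.72], [-1.05, 1.87], [-1.09, 1.28], [-1.99, 2.15], [-1.42, 1.44], [-3.14, 3.14]. Speed limits (rad/s): [2.79, 2.79, 3.14, 3.14, 3.14, 3.14].

### API

Orientations are given as a unit quaternion [x, y, z, w].
In Python, from workcell import bot gives the robot as it stands. The module is installed in compiled form; this text tells all that it offers.
- The arm moves only by the tool jog_arm, never from a script. Its argument "deltas" is a list of rows, each an object with "fingers": the opening, from 0 (shut) to 1 (fully open); "delta_pos": the shift along the tool's x, y, z normalised to -1 to 1, where 1 is 300 mm, a list of three; "yaw": the turn about the tool's z normalised to -1 to 1, where 1 is pi/4 rad. A call has 1 to 12 rows; each row is the pose to reach, as a shift and turn from the pose commanded when the call began, along the tool's axes at that moment; what a row does not reach only later rows make up. A row lasts 1/10 s, in which the tool goes at most 50 mm and 8.59 degrees, less where a joint would pass 70% of its speed; a pose out of reach is approached as far as the arm can. A call with a number of a shift or a turn outside -1 to 1 is refused whole. A call with a gripper value outside its range is refused whole. The fingers move at their own pace and stop on an object; the grip force is fixed at half the most. Time passes only in rows, so rows that repeat a pose let the fingers close. It gives the time, the measured TCP pose, the force, the opening and the grip force at its end, in the units of the state.
- bot.get_obs(): the state, without advancing time (a new reading comes with each control period).
- bot.camera(name): name is "side" or "top"; returns a dict with "image" (480x640x3 uint8, red, green, blue), "range_z" (480x640 float32, m along the optical axis (not along the pixel's ray), 0 where there is no reading), "fx", "fy", "cx", "cy" (pixels), "rvec" (rotation vector, rad) and "tvec" (3), from world to camera coordinates, as OpenCV has them. Camera axes: x right, y down, z forward; pixel columns grow to the right and rows downward; lengths in m; the calibration is good to about 2 mm. A picture is of the moment at which its call begins.
- bot.job_done(): hands the job in; it is judged then, once.
The state is a dict: "clock": time; "joint_pos": joint angles; "joint_vel": joint speeds; "tau": joint torques, N m; "eef_pos": TCP position; "tool_rot": TCP orientation; "ft_force": force on the tool from outside, world axes, zero at the start; "ft_torque": the same for the moment, N m; "grip_width": finger opening in m; "grasp_force": force on a finger pad.
Only numpy, scipy, OpenCV 4.12 (cv2) and the standard library are available. Lean on these libraries where they do the work, as an engineer would, in place of code of your own. Each camera call takes 0.05 s, during which the arm holds its last target. There are 200 camera calls.

## Working session

There is one attempt and no reset: what is moved stays moved. The work goes in short steps, Python scripts to look and compute and a tool call to move; the robot and the scene stay as the last step left them, time stands still between calls to the robot, and variables do not carry over. Pictures are saved under pics/ and viewed, at most 10 in all, crops included, and the job is handed in when it is done.

Besides the shell and the picture viewer there is one more tool, called as name([rows], argument=value, ...), one row to a line, values as JSON. jog_arm: Moves the arm, as the interface text tells. Scaled input: -1 to 1 covers 300 mm each way for a shift and pi/4 rad each way for a turn. Its arguments: {"type":"object","properties":{"deltas":{"type":"array","items":{"type":"object","properties":{"fingers":{"type":"number"},"delta_pos":{"type":"array","items":{"type":"number"}},"yaw":{"type":"number"}}}}},"required":["deltas"]}

```bash
mkdir -p pics; cat > h.py <<'E'
import numpy as np,cv2
from workcell import bot
from scipy.spatial.transform import Rotation as R
def cam(n):
    c=bot.camera(n); Rm=cv2.Rodrigues(np.array(c['rvec'],float))[0]; t=np.array(c['tvec'],float).ravel()
    z=c['range_z']; v,u=np.mgrid[:480,:640]
    P=np.stack([(u-c['cx'])/c['fx']*z,(v-c['cy'])/c['fy']*z,z],-1)
    W=(P-t)@Rm; W[z==0]=np.nan
    return c,W,Rm,t
def save(c,n): cv2.imwrite('pics/'+n+'.png',cv2.cvtColor(c['image'],cv2.COLOR_RGB2BGR))
def proj(c,p):
    return cv2.projectPoints(np.array(p,float).reshape(-1,3),np.array(c['rvec'],float),np.array(c['tvec'],float),np.array([[c['fx'],0,c['cx']],[0,c['fy'],c['cy']],[0,0,1.]]),None)[0].reshape(-1,2)
E
python3 - <<'E'
from h import *
for n in('top','side'):
    c,W,Rm,t=cam(n); save(c,n+'0'); print(n,-Rm.T@t,Rm[2],c['fx'],(c['range_z']>0).mean())
    np.savez(n+'0.npz',W=W,im=c['image'])
o=bot.get_obs();print({k:np.round(v,3) for k,v in o.items()})
E
```

```text
top [0.35226955 0.06536961 1.15207535] [ 0.14438526 -0.01429018 -0.98941836] 491.91795368196097 0.9960319010416666
side [ 0.26195567 -0.61545328  0.95306548] [ 0.22835917  0.63352677 -0.73925362] 440.3500116879108 0.9958821614583333
{'clock': np.float64(0.1), 'joint_pos': array([1.19 , 0.241, 0.004, 1.335, 0.   , 1.571]), 'joint_vel': array([ 0.   , -0.003,  0.004, -0.001, -0.001,  0.001]), 'tau': array([ 0.0000e+00, -3.7314e+01,  2.5301e+01,  1.1000e-02,  0.0000e+00,
       -0.0000e+00]), 'eef_pos': array([0.186, 0.464, 0.197]), 'tool_rot': array([ 0.189,  0.982, -0.001, -0.   ]), 'ft_force': array([ 0.45 ,  0.43 , -0.038]), 'ft_torque': array([-0.012, -0.009,  0.057]), 'grasp_force': np.float64(0.0), 'grip_width': np.float64(0.086)}
```

View pics/top0.png

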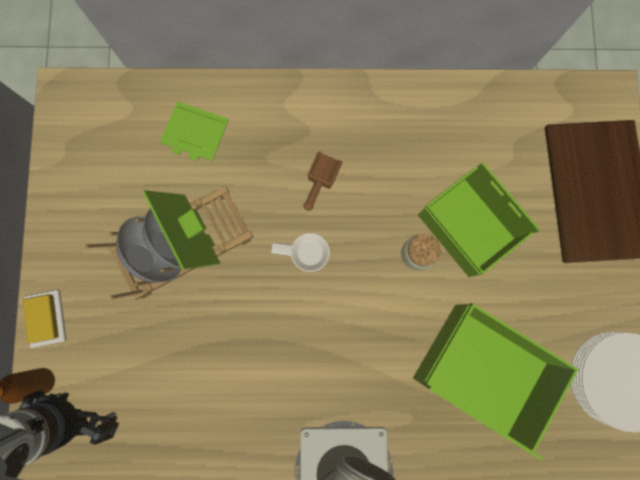

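View pics/side0.png

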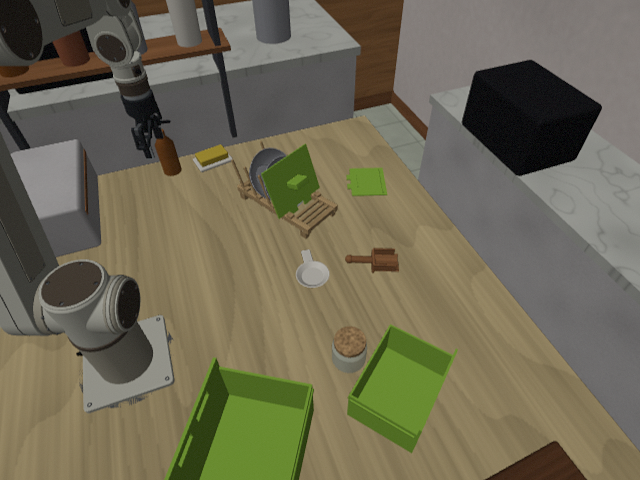

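Top view: small tub centred near (478,220), with its slotted back wall up and to the right at (505,195) and the pot at (424,250). The scoop is at (322,180), the rack lid at (183,230) with its handle at (192,222), and the spoon rest at (310,252). The larger tub (495,375) and small lid (195,130) are decoys. I'll measure from the depth image.

```bash
cat > m.py <<'E'
from h import *
d=np.load('top0.npz');W=d['W'];hsv=cv2.cvtColor(d['im'],cv2.COLOR_RGB2HSV)
v,u=np.mgrid[:480,:640]
def box(u0,u1,v0,v1): return (u>=u0)&(u<u1)&(v>=v0)&(v<v1)
green=(hsv[...,0]>35)&(hsv[...,0]<50)&(hsv[...,1]>120)
def rect(P):
    r=cv2.minAreaRect((P[:,:2]*1000).astype(np.float32)); return np.round(r[0],1),np.round(r[1],1),r[2]
f=lambda m:W[m&np.isfinite(W[...,2])]
T=f(green&box(410,545,155,285))
for a,b in((.085,.112),(.112,.14),(.09,.14)):
    s=T[(T[:,2]>a)&(T[:,2]<b)]; print('tub',a,b,len(s),rect(s),np.percentile(s[:,2],[5,50,95]))
S=f((hsv[...,0]<15)&(hsv[...,1]>110)&box(295,350,145,215)); S=S[S[:,2]>.008]
print('scoop',len(S),rect(S),S[:,2].max())
L=f(green&box(140,225,185,275))
def side():
    d=np.load('side0.npz');W=d['W'];hs=cv2.cvtColor(d['im'],cv2.COLOR_RGB2HSV)
    m=(hs[...,0]>35)&(hs[...,0]<50)&(hs[...,1]>120)&box(255,325,140,220)&np.isfinite(W[...,2]); return W[m]
for nm,P in(('top',L),('side',side())):
    best=None;rng=np.random.default_rng(0)
    for _ in range(300):
        a=P[rng.choice(len(P),3,False)];n=np.cross(a[1]-a[0],a[2]-a[0]);n/=np.linalg.norm(n)+1e-12
        k=abs((P-a[0])@n)<.003
        if best is None or k.sum()>best.sum():best=k
    Q=P[best];c=Q.mean(0);n=np.linalg.svd(Q-c)[2][2];n*=np.sign(n[2])
    print(nm,'lid plane n',n,'tilt from vert',np.degrees(np.arcsin(n[2])),'yaw',np.degrees(np.arctan2(n[1],n[0])),len(Q))
    y=np.cross([0,0,1],n);y/=np.linalg.norm(y);x=np.cross(y,n)  # x: in-plane
    q=np.c_[(Q-c)@x,(Q-c)@y];r=cv2.minAreaRect((q*1000).astype(np.float32));print(' rect',r); print(' centre top face',c+x*r[0][0]/1e3+y*r[0][1]/1e3,'x',x,'y',y)
    h=(P-c)@n;Hn=P[(h>.03)&(h<.05)];q=(Hn-c); print(' handle pts',len(Hn),np.median(h[(h>.02)&(h<.06)]),'mid',(Hn.min(0)+Hn.max(0))/2,'y-range',np.percentile(q@y,[1,99]),'x-range',np.percentile(q@x,[1,99]))
for nm,b in(('pot',(395,450,228,275)),('rest',(265,335,230,275))):
    P=f(box(*b));P=P[P[:,2]>(.06 if nm=='pot' else .008)];print(nm,rect(P),P[:,2].max())
E
python3 m.py
```

```text
tub 0.085 0.112 1156 (array([ 553.6, -296.6]), array([192. , 154.8]), 37.75177001953125) [0.08612565 0.09687732 0.10664103]
tub 0.112 0.14 428 (array([ 597.4, -355. ]), array([187.7,   8.1]), 37.41352081298828) [0.11327092 0.12412835 0.12929776]
tub 0.09 0.14 1324 (array([ 553.1, -297. ]), array([190.6, 154.7]), 37.90021896362305) [0.09172884 0.1000848  0.12762801]
scoop 373 (array([655.1,  54.6]), array([ 58.2, 139.7]), 65.91958618164062) 0.04487957937153523
top lid plane n [ 0.44792818 -0.82475937  0.34515552] tilt from vert 20.191289351103336 yaw -61.493541516237066 2533
 rect ((21.229015350341797, 3.8745193481445312), (165.6714630126953, 179.55360412597656), 0.6640985608100891)
 centre top face [0.52980083 0.33994364 0.11249962] x [ 0.16472817 -0.30331001 -0.93854551] y [ 0.87876332  0.47725782 -0.        ]
 handle pts 190 0.03346268886156205 mid [0.54340271 0.31373097 0.13333712] y-range [-0.02135309  0.02717538] x-range [0.0032931  0.01984109]
side lid plane n [ 0.45093607 -0.82532024  0.33985755] tilt from vert 19.86819566204583 yaw -61.34881857374334 1978
 rect ((10.176460266113281, 5.2890625), (184.51821899414062, 165.6068572998047), 89.80075073242188)
 centre top face [0.52892376 0.33795673 0.11007253] x [ 0.16295352 -0.2982437  -0.94047692] y [ 0.87755502  0.47947596 -0.        ]
 handle pts 123 0.03981620455372027 mid [0.54390342 0.3078621  0.13153381] y-range [-0.02043411  0.02812528] x-range [-0.00828159  0.01212235]
pot (array([ 498.7, -186.2]), array([ 73.5, 103.7]), 45.58289337158203) 0.10059908609063775
rest (array([500.7,  93.8]), array([132.3,  89.5]), 61.347373962402344) 0.020353265177022392
```

```bash
cat > go.py <<'E'
# usage: go.py x y z yangle [px py pz pang] -> deltas in jog units from the current (or given) pose
import sys; from h import *
a=[float(v) for v in sys.argv[1:]]
o=bot.get_obs(); M=R.from_quat(o['tool_rot']).as_matrix(); p=np.array(o['eef_pos']); ang=np.degrees(np.arctan2(M[1,1],M[0,1]))
if len(a)>4:
    p=np.array(a[4:7]); ang=a[7]
t=np.radians(ang); M=np.array([[-np.sin(t)*1,np.cos(t),0],[np.cos(t),np.sin(t),0],[0,0,-1]])
d=M.T@(np.array(a[:3])-p)/.3; y=-((a[3]-ang+90)%180-90)/45
print('now',p.round(4),round(ang,2),'j6',round(o['joint_pos'][5],2),'delta',d.round(4),'yaw',round(y,3))
E
python3 go.py .63 .066 .27 65.9; python3 - <<'E'
exec(open('m.py').read().split("L=f(")[0])
ax=np.array([.913,-.408]);o=S[:,:2]-[.657,.054];s=o@ax;n=o@[.408,.913]
for a in range(-80,80,10):
    k=(s>=a/1e3)&(s<a/1e3+.01)
    if k.any():print(a,k.sum(),n[k].min().round(4),n[k].max().round(4),S[k,2].max().round(3))
E
```

```text
now [0.1856 0.4636 0.1975] 68.18 j6 1.57 delta [-1.8678 -0.6798 -0.2417] yaw 0.051
tub 0.085 0.112 1156 (array([ 553.6, -296.6]), array([192. , 154.8]), 37.75177001953125) [0.08612565 0.09687732 0.10664103]
tub 0.112 0.14 428 (array([ 597.4, -355. ]), array([187.7,   8.1]), 37.41352081298828) [0.11327092 0.12412835 0.12929776]
tub 0.09 0.14 1324 (array([ 553.1, -297. ]), array([190.6, 154.7]), 37.90021896362305) [0.09172884 0.1000848  0.12762801]
scoop 373 (array([655.1,  54.6]), array([ 58.2, 139.7]), 65.91958618164062) 0.04487957937153523
-80 5 -0.0067 0.0041 0.038
-70 24 -0.0097 0.0063 0.041
-60 21 -0.0073 0.0053 0.038
-50 15 -0.0062 0.005 0.041
-40 17 -0.0066 0.0059 0.039
-30 17 -0.0072 0.0057 0.038
-20 15 -0.0068 0.0061 0.038
-10 40 -0.0279 0.0226 0.045
0 41 -0.0288 0.0264 0.044
10 26 -0.029 0.0289 0.041
20 34 -0.0286 0.0278 0.043
30 32 -0.0289 0.0269 0.042
40 33 -0.0293 0.0289 0.042
50 35 -0.0279 0.0273 0.043
60 18 -0.0237 0.0219 0.017
```

jog_arm([
  {"delta_pos": [0,0,-0.25],"yaw": 0,"fingers": 1},
  {"delta_pos": [-0.95,-0.34,-0.25],"yaw": 0.05,"fingers": 1},
  {"delta_pos": [-0.95,-0.34,-0.25],"yaw": 0.05,"fingers": 1},
  {"delta_pos": [-0.95,-0.34,-0.25],"yaw": 0.05,"fingers": 1},
  {"delta_pos": [-0.95,-0.34,-0.25],"yaw": 0.05,"fingers": 1},
  {"delta_pos": [-0.95,-0.34,-0.25],"yaw": 0.05,"fingers": 1},
  {"delta_pos": [-0.95,-0.34,-0.25],"yaw": 0.05,"fingers": 1},
  {"delta_pos": [-0.95,-0.34,-0.25],"yaw": 0.05,"fingers": 1},
  {"delta_pos": [-0.95,-0.34,-0.25],"yaw": 0.05,"fingers": 1},
  {"delta_pos": [-0.95,-0.34,-0.25],"yaw": 0.05,"fingers": 1},
])

```text
clock: 1.1
eef_pos: [0.4117, 0.2639, 0.2728]
tool_rot: [0.208, 0.978, -0.0, -0.001]
ft_force: [-0.9, -0.3, -0.2]
grip_width: 0.0854
grasp_force: 0.0
```

```bash
python3 go.py .626 .068 .11 65.9
```

```text
now [0.4117 0.2639 0.2728] 65.96 j6 0.99 delta [-0.9184 -0.3054  0.5428] yaw 0.001
```

jog_arm([
  {"delta_pos": [-0.918,-0.305,0.2],"yaw": 0,"fingers": 1},
  {"delta_pos": [-0.918,-0.305,0.2],"yaw": 0,"fingers": 1},
  {"delta_pos": [-0.918,-0.305,0.2],"yaw": 0,"fingers": 1},
  {"delta_pos": [-0.918,-0.305,0.2],"yaw": 0,"fingers": 1},
  {"delta_pos": [-0.918,-0.305,0.2],"yaw": 0,"fingers": 1},
  {"delta_pos": [-0.918,-0.305,0.2],"yaw": 0,"fingers": 1},
  {"delta_pos": [-0.918,-0.305,0.2],"yaw": 0,"fingers": 1},
  {"delta_pos": [-0.918,-0.305,0.543],"yaw": 0,"fingers": 1},
  {"delta_pos": [-0.918,-0.305,0.543],"yaw": 0,"fingers": 1},
  {"delta_pos": [-0.918,-0.305,0.543],"yaw": 0,"fingers": 1},
  {"delta_pos": [-0.918,-0.305,0.543],"yaw": 0,"fingers": 1},
  {"delta_pos": [-0.918,-0.305,0.543],"yaw": 0,"fingers": 1},
])

```text
clock: 2.3
eef_pos: [0.6287, 0.0693, 0.114]
tool_rot: [0.208, 0.978, 0.001, 0.003]
ft_force: [0.3, 0.6, 0.9]
grip_width: 0.0852
grasp_force: 0.0
```

```bash
python3 go.py .626 .068 .010 65.9; python3 - <<'E'
from h import *
c,W,_,_=cam('side'); cv2.imwrite('pics/s1.png',cv2.cvtColor(cv2.resize(c['image'][180:320,270:460],None,fx=4,fy=4),cv2.COLOR_RGB2BGR)) 
E
```

```text
now [0.6287 0.0693 0.114 ] 66.04 j6 0.53 delta [ 0.0063 -0.0077  0.3466] yaw 0.003
```

View pics/s1.png

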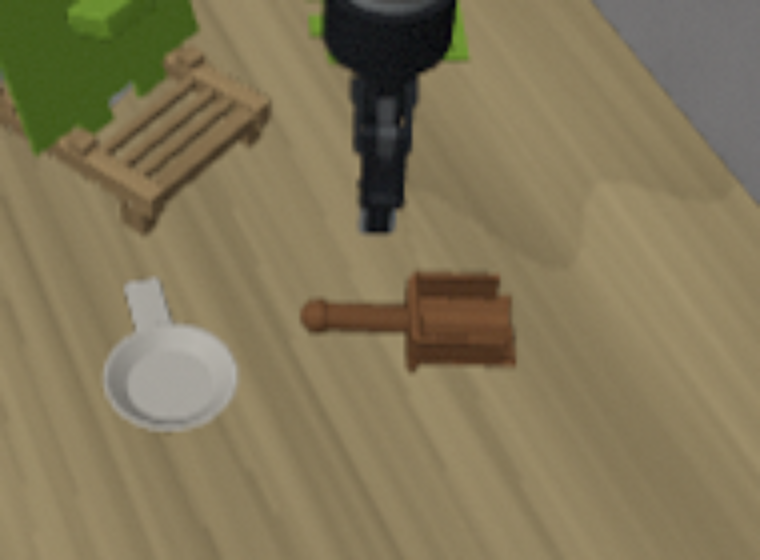

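The crop shows the fingers directly above the scoop's handle (crop ~(375,220)) and clear of the spoon rest. I'll go down and grip.

jog_arm([
  {"delta_pos": [0,0,0.3],"yaw": 0,"fingers": 1},
  {"delta_pos": [0,0,0.3],"yaw": 0,"fingers": 1},
  {"delta_pos": [0,0,0.335],"yaw": 0,"fingers": 1},
  {"delta_pos": [0,0,0.335],"yaw": 0,"fingers": 1},
  {"delta_pos": [0,0,0.335],"yaw": 0,"fingers": 0},
  {"delta_pos": [0,0,0.335],"yaw": 0,"fingers": 0},
  {"delta_pos": [0,0,0.335],"yaw": 0,"fingers": 0},
  {"delta_pos": [0,0,0.335],"yaw": 0,"fingers": 0},
  {"delta_pos": [0,0,0.335],"yaw": 0,"fingers": 0},
  {"delta_pos": [0,0,0.335],"yaw": 0,"fingers": 0},
  {"delta_pos": [0,0,0.335],"yaw": 0,"fingers": 0},
  {"delta_pos": [0,0,0.335],"yaw": 0,"fingers": 0},
])

```text
clock: 3.55
eef_pos: [0.6266, 0.0677, 0.0098]
tool_rot: [0.208, 0.978, -0.0, -0.0]
ft_force: [0.1, -0.7, 1.4]
grip_width: 0.0
grasp_force: 0.0
```

```bash
python3 go.py .626 .068 .22 20; python3 go.py .57 -.275 .25 -52.2 .626 .068 .21 20.9
```

```text
now [0.6266 0.0677 0.0098] 65.93 j6 0.53 delta [ 2.100e-03  2.000e-04 -7.007e-01] yaw 1.021
now [0.626 0.068 0.21 ] 20.9 j6 0.53 delta [-1.0015 -0.5823 -0.1333] yaw 1.624
```

```bash
python3 - <<'E'
from h import *
c,W,_,_=cam('side'); np.savez('s2.npz',W=W,im=c['image']); print(proj(c,[[.6266,.0677,.0098],[.626,.068,.026]]))
d,W2,_,_=cam('top'); np.savez('t2.npz',W=W2,im=d['image'])
a=cv2.resize(c['image'][220:320,320:420],None,fx=4,fy=4);b=cv2.resize(d['image'][130:230,270:370],None,fx=4,fy=4)
cv2.imwrite('pics/s2.png',cv2.cvtColor(np.hstack([a,b]),cv2.COLOR_RGB2BGR)); print(proj(d,[[.6266,.0677,.0098]]))
E
```

```text
[[359.58547235 262.11843004]
 [359.66445116 258.3436154 ]]
[[313.11470455 195.49677875]]
```

View pics/s2.png

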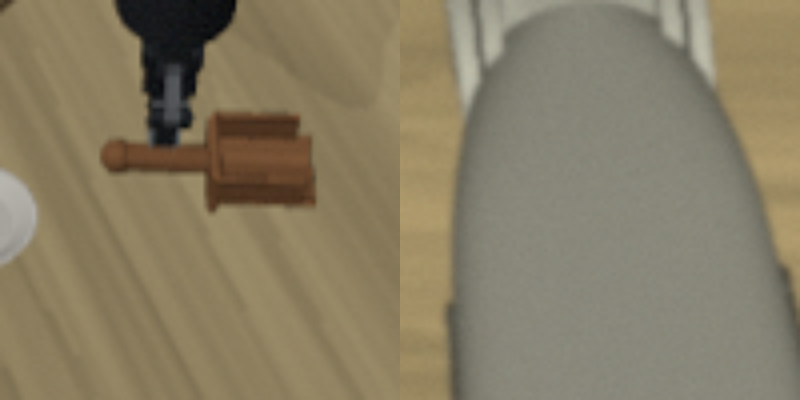

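```bash
python3 - <<'E'
import numpy as np
W=np.load('s2.npz')['W'];im=np.load('s2.npz')['im']
for v in range(236,268,2): print(v,[(W[v,u]*1000).round().astype(int).tolist()+im[v,u].tolist() for u in(355,361,366)])
E
```

```text
236 [[600, 55, 140, 87, 79, 58], [606, 33, 159, 41, 41, 43], [617, 28, 160, 28, 28, 30]]
238 [[656, 164, -2, 134, 119, 89], [606, 33, 153, 43, 45, 48], [616, 26, 156, 20, 21, 27]]
240 [[653, 157, -2, 106, 93, 71], [606, 31, 147, 66, 68, 71], [617, 26, 148, 14, 14, 15]]
242 [[648, 147, 1, 98, 88, 68], [604, 27, 144, 66, 67, 70], [630, 48, 112, 16, 18, 22]]
244 [[646, 142, -1, 146, 130, 96], [603, 25, 140, 69, 71, 74], [631, 49, 103, 34, 33, 29]]
246 [[644, 137, -4, 145, 130, 97], [603, 23, 134, 72, 73, 76], [616, 21, 131, 61, 64, 69]]
248 [[641, 130, -4, 144, 130, 96], [601, 18, 133, 72, 76, 78], [610, 10, 138, 32, 33, 38]]
250 [[636, 118, 2, 146, 131, 97], [598, 12, 133, 53, 54, 58], [609, 8, 133, 23, 26, 28]]
252 [[633, 113, 0, 145, 129, 95], [606, 27, 106, 20, 21, 22], [614, 15, 115, 116, 102, 74]]
254 [[631, 108, -1, 148, 132, 98], [621, 54, 62, 16, 17, 23], [660, 96, -1, 154, 140, 104]]
256 [[613, 72, 37, 105, 75, 49], [621, 52, 56, 58, 47, 41], [645, 69, 26, 105, 81, 56]]
258 [[611, 66, 36, 109, 74, 45], [628, 64, 31, 110, 75, 48], [639, 57, 34, 108, 73, 49]]
260 [[609, 61, 34, 99, 68, 45], [625, 57, 32, 100, 67, 43], [640, 56, 26, 104, 71, 45]]
262 [[610, 62, 24, 86, 67, 47], [623, 53, 29, 90, 69, 48], [636, 49, 27, 82, 57, 37]]
264 [[616, 73, 0, 144, 130, 97], [632, 69, -2, 144, 130, 98], [645, 64, -3, 157, 143, 108]]
266 [[615, 71, -6, 139, 125, 93], [628, 60, 1, 145, 130, 97], [642, 56, -1, 150, 135, 101]]
```

jog_arm([
  {"delta_pos": [0,0,-0.2],"yaw": 0,"fingers": 0},
  {"delta_pos": [0,0,-0.2],"yaw": 0,"fingers": 0},
  {"delta_pos": [0,0,-0.2],"yaw": 0,"fingers": 0},
  {"delta_pos": [0,0,-0.2],"yaw": 0,"fingers": 0},
])

```text
clock: 4.05
eef_pos: [0.6264, 0.0677, 0.0695]
tool_rot: [0.209, 0.978, -0.0, -0.0]
ft_force: [-0.7, 0.1, -0.5]
grip_width: 0.0003
grasp_force: 0.0
```

```bash
python3 - <<'E'
from h import *
c,W,_,_=cam('side'); np.savez('s3.npz',W=W,im=c['image'])
a=cv2.resize(c['image'][200:300,300:420],None,fx=5,fy=5)
cv2.imwrite('pics/s3.png',cv2.cvtColor(a,cv2.COLOR_RGB2BGR)); o=bot.get_obs();print(o['grip_width'],o['grasp_force'],proj(c,[o['eef_pos']]),o['eef_pos'])
E
```

```text
1.2722972332742748e-05 0.0 [[360.49479043 248.23871655]] [0.62565644 0.06756798 0.06862639]
```

View pics/s3.png

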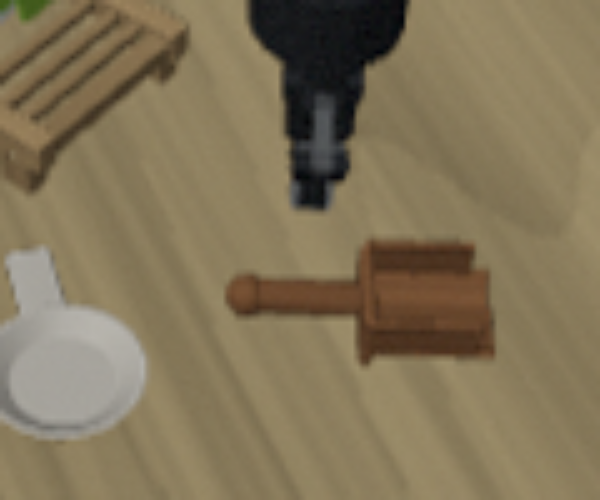

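```bash
python3 - <<'E'
import numpy as np
W=np.load('s3.npz')['W'];im=np.load('s3.npz')['im']
for v in range(228,246,1): print(v,[(W[v,u]*1000).round().astype(int).tolist()+im[v,u].tolist() for u in(358,360,362,364,366)])
E
```

```text
228 [[608, 57, 163, 67, 60, 45], [614, 57, 161, 54, 57, 58], [602, 25, 197, 64, 65, 67], [605, 21, 200, 85, 89, 89], [626, 48, 165, 62, 63, 66]]
229 [[609, 58, 158, 68, 60, 46], [600, 30, 189, 66, 68, 70], [603, 25, 193, 70, 71, 74], [605, 19, 199, 84, 88, 88], [614, 26, 188, 73, 75, 77]]
230 [[610, 59, 154, 43, 40, 34], [599, 28, 188, 41, 44, 44], [600, 19, 197, 64, 66, 70], [605, 19, 196, 75, 78, 80], [612, 22, 189, 66, 69, 71]]
231 [[609, 57, 152, 53, 47, 37], [594, 19, 196, 29, 32, 34], [600, 20, 193, 60, 62, 63], [604, 17, 194, 72, 74, 76], [608, 15, 195, 53, 55, 58]]
232 [[605, 49, 158, 71, 64, 50], [594, 17, 195, 38, 39, 44], [598, 16, 194, 64, 66, 68], [603, 14, 194, 80, 80, 83], [606, 11, 195, 61, 63, 67]]
233 [[603, 45, 159, 66, 60, 52], [593, 16, 192, 29, 32, 35], [598, 15, 192, 49, 51, 53], [603, 14, 190, 70, 73, 74], [607, 12, 191, 55, 58, 61]]
234 [[603, 44, 157, 62, 55, 44], [593, 14, 191, 11, 15, 19], [596, 11, 193, 32, 32, 33], [600, 9, 193, 47, 49, 50], [606, 9, 191, 32, 34, 37]]
235 [[601, 41, 157, 73, 65, 51], [593, 14, 187, 7, 11, 11], [597, 13, 187, 17, 18, 23],
[... 856 characters left out ...]
, 115, 63, 63, 58], [627, 54, 111, 40, 40, 36], [680, 139, 1, 132, 120, 94]]
242 [[657, 146, -1, 148, 133, 101], [619, 61, 103, 134, 122, 92], [625, 61, 100, 126, 114, 89], [628, 56, 105, 118, 105, 80], [678, 136, 0, 142, 127, 95]]
243 [[656, 143, -2, 153, 138, 104], [661, 140, -1, 153, 138, 102], [666, 137, 0, 150, 137, 100], [673, 137, -3, 147, 132, 98], [678, 135, -3, 143, 128, 96]]
244 [[654, 139, -1, 151, 136, 102], [660, 137, -1, 150, 135, 99], [665, 135, -1, 148, 134, 100], [671, 133, -2, 146, 133, 98], [675, 129, 1, 144, 127, 94]]
245 [[655, 140, -7, 151, 137, 102], [658, 133, -1, 152, 137, 103], [663, 130, 1, 148, 134, 100], [668, 128, 0, 146, 132, 99], [676, 130, -5, 142, 128, 95]]
```

```bash
python3 - <<'E'
import numpy as np
W=np.load('side0.npz')['W']
P=W[100:175,100:185].reshape(-1,3);d=np.hypot(P[:,0]-.186,P[:,1]-.464);k=(d<.075)&(P[:,2]>.08)
P=P[k];i=np.argsort(P[:,2]);print((P[i[:25]]*1000).round().astype(int).tolist())
W=np.load('s3.npz')['W'];P=W[225:246,350:372].reshape(-1,3);d=np.hypot(P[:,0]-.626,P[:,1]-.068);P=P[(d<.03)&(P[:,2]>.06)];P=P[np.argsort(P[:,2])];print((P[:15]*1000).round().astype(int).tolist())
import importlib; from h import *
M=R.from_quat(bot.get_obs()['tool_rot']).as_matrix();print(M[:,2], bot.get_obs()['joint_pos'])
E
```

```text
[[172, 418, 242], [163, 420, 243], [199, 506, 243], [175, 414, 244], [160, 420, 244], [165, 416, 245], [170, 414, 245], [202, 502, 245], [207, 500, 245], [197, 504, 246], [191, 505, 246], [194, 504, 246], [204, 500, 246], [213, 506, 246], [213, 501, 246], [210, 497, 246], [192, 509, 247], [210, 502, 247], [197, 507, 247], [168, 413, 247], [174, 415, 247], [176, 413, 247], [200, 504, 248], [179, 415, 248], [195, 506, 248]]
[[618, 65, 99], [625, 61, 100], [622, 62, 101], [627, 59, 102], [619, 61, 103], [632, 58, 105], [628, 56, 105], [615, 64, 105], [632, 59, 107], [615, 65, 108], [618, 59, 109], [616, 62, 111], [627, 54, 111], [619, 56, 112], [614, 58, 112]]
[-2.08713121e-03 -2.41142258e-04 -9.99997793e-01] [ 1.07586769e-01  5.74185847e-01  1.65048051e-01  1.16375949e+00
 -1.56332355e-05  5.27698356e-01]
```

The picture and depth show the actual fingertip about 32 mm higher than the reported TCP, and the same offset appears in the start frame. That means the grasp closed above the handle. The scoop hasn't moved (handle at crop ~(300,295)). I'll apply a 32 mm correction in z.

jog_arm([
  {"delta_pos": [0,0,0],"yaw": 0,"fingers": 1},
  {"delta_pos": [0,0,0],"yaw": 0,"fingers": 1},
  {"delta_pos": [0,0,0.1],"yaw": 0,"fingers": 1},
  {"delta_pos": [0,0,0.2],"yaw": 0,"fingers": 1},
  {"delta_pos": [0,0,0.31],"yaw": 0,"fingers": 1},
  {"delta_pos": [0,0,0.31],"yaw": 0,"fingers": 1},
  {"delta_pos": [0,0,0.31],"yaw": 0,"fingers": 0},
  {"delta_pos": [0,0,0.31],"yaw": 0,"fingers": 0},
  {"delta_pos": [0,0,0.31],"yaw": 0,"fingers": 0},
  {"delta_pos": [0,0,0.31],"yaw": 0,"fingers": 0},
  {"delta_pos": [0,0,0.31],"yaw": 0,"fingers": 0},
  {"delta_pos": [0,0,0.31],"yaw": 0,"fingers": 0},
])

```text
clock: 5.3
eef_pos: [0.6275, 0.0678, -0.0218]
tool_rot: [0.209, 0.978, 0.0, 0.001]
ft_force: [-0.3, -0.7, 4.3]
grip_width: 0.0181
grasp_force: 58.2
```

jog_arm([
  {"delta_pos": [0,0,-0.2],"yaw": 0,"fingers": 0},
  {"delta_pos": [0,0,-0.4],"yaw": 0,"fingers": 0},
  {"delta_pos": [0,0,-0.6],"yaw": 0.2,"fingers": 0},
  {"delta_pos": [0,0,-0.6],"yaw": 0.4,"fingers": 0},
  {"delta_pos": [0,0,-0.6],"yaw": 0.6,"fingers": 0},
  {"delta_pos": [0,0,-0.6],"yaw": 0.8,"fingers": 0},
  {"delta_pos": [0,0,-0.6],"yaw": 1,"fingers": 0},
  {"delta_pos": [0,0,-0.6],"yaw": 1,"fingers": 0},
  {"delta_pos": [0,0,-0.6],"yaw": 1,"fingers": 0},
])

```text
clock: 6.2
eef_pos: [0.6262, 0.0677, 0.1564]
tool_rot: [0.567, 0.824, -0.0, -0.0]
ft_force: [0.3, -0.4, -0.9]
grip_width: 0.0179
grasp_force: 58.6
```

```bash
python3 go.py .575 -.28 .158 -52.2
```

```text
now [0.6262 0.0677 0.1564] 20.94 j6 1.31 delta [-1.0214 -0.5738 -0.0053] yaw 1.625
```

jog_arm([
  {"delta_pos": [-0.1,-0.05,0],"yaw": 0.16,"fingers": 0},
  {"delta_pos": [-0.22,-0.12,0],"yaw": 0.33,"fingers": 0},
  {"delta_pos": [-0.34,-0.19,0],"yaw": 0.5,"fingers": 0},
  {"delta_pos": [-0.46,-0.26,0],"yaw": 0.66,"fingers": 0},
  {"delta_pos": [-0.58,-0.33,0],"yaw": 0.82,"fingers": 0},
  {"delta_pos": [-0.7,-0.4,0],"yaw": 1,"fingers": 0},
  {"delta_pos": [-0.82,-0.46,0],"yaw": 1,"fingers": 0},
  {"delta_pos": [-0.92,-0.52,0],"yaw": 1,"fingers": 0},
  {"delta_pos": [-1,-0.57,0],"yaw": 1,"fingers": 0},
  {"delta_pos": [-1,-0.57,0],"yaw": 1,"fingers": 0},
])

```text
clock: 7.2
eef_pos: [0.5728, -0.2776, 0.1563]
tool_rot: [0.84, 0.542, -0.001, 0.0]
ft_force: [-0.1, 0.0, -1.9]
grip_width: 0.0179
grasp_force: 58.8
```

```bash
python3 go.py .575 -.28 .156 -52.2; python3 - <<'E'
from h import *
c,W,_,_=cam('side');np.savez('s4.npz',W=W,im=c['image']);d,W2,_,_=cam('top');np.savez('t4.npz',W=W2,im=d['image'])
cv2.imwrite('pics/s4.png',cv2.cvtColor(np.hstack([c['image'][250:480,320:520],d['image'][140:370,390:590]])[::1].repeat(2,0).repeat(2,1),cv2.COLOR_RGB2BGR))
E
```

```text
now [ 0.5728 -0.2776  0.1563] -24.33 j6 1.54 delta [-0.0042  0.0101  0.0011] yaw 0.619
```

View pics/s4.png

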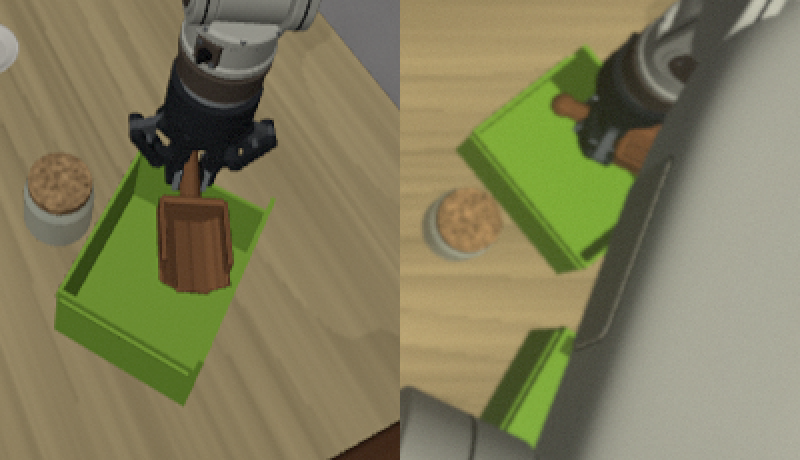

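The scoop hangs over the tub, trough toward the camera side and handle at picture ~(190,170). I'll finish the turn, then lower and release.

jog_arm([
  {"delta_pos": [-0.004,0.01,0],"yaw": 0.19,"fingers": 0},
  {"delta_pos": [-0.004,0.01,0],"yaw": 0.38,"fingers": 0},
  {"delta_pos": [-0.004,0.01,0],"yaw": 0.57,"fingers": 0},
  {"delta_pos": [-0.004,0.01,0.1],"yaw": 0.62,"fingers": 0},
  {"delta_pos": [-0.004,0.01,0.22],"yaw": 0.62,"fingers": 0},
  {"delta_pos": [-0.004,0.01,0.34],"yaw": 0.62,"fingers": 0},
  {"delta_pos": [-0.004,0.01,0.45],"yaw": 0.62,"fingers": 0},
  {"delta_pos": [-0.004,0.01,0.53],"yaw": 0.62,"fingers": 0},
  {"delta_pos": [-0.004,0.01,0.56],"yaw": 0.62,"fingers": 0},
  {"delta_pos": [-0.004,0.01,0.56],"yaw": 0.62,"fingers": 0},
])

```text
clock: 8.3
eef_pos: [0.5755, -0.2741, -0.0126]
tool_rot: [0.945, 0.327, -0.001, -0.001]
ft_force: [-0.2, -0.3, -1.3]
grip_width: 0.0182
grasp_force: 58.8
```

jog_arm([
  {"delta_pos": [0,0,0],"yaw": 0,"fingers": 0.5},
  {"delta_pos": [0,0,0],"yaw": 0,"fingers": 0.5},
  {"delta_pos": [0,0,0],"yaw": 0,"fingers": 0.5},
  {"delta_pos": [0,0,0],"yaw": 0,"fingers": 0.5},
  {"delta_pos": [0,0,-0.1],"yaw": 0,"fingers": 0.5},
  {"delta_pos": [0,0,-0.25],"yaw": 0,"fingers": 0.5},
  {"delta_pos": [0,0,-0.4],"yaw": 0,"fingers": 0.5},
  {"delta_pos": [0,0,-0.55],"yaw": 0,"fingers": 0.8},
  {"delta_pos": [0,0,-0.7],"yaw": 0,"fingers": 1},
  {"delta_pos": [0,0,-0.85],"yaw": 0,"fingers": 1},
  {"delta_pos": [0,0,-0.95],"yaw": 0,"fingers": 1},
  {"delta_pos": [0,0,-0.95],"yaw": 0,"fingers": 1},
])

```text
clock: 9.5
eef_pos: [0.5785, -0.2771, 0.281]
tool_rot: [0.945, 0.326, 0.004, 0.004]
ft_force: [-0.3, 0.1, 0.3]
grip_width: 0.0851
grasp_force: 0.0
```

```bash
python3 go.py .53 .06 .27 -5;  python3 go.py .5415 .317 .20 28.6 .53 .06 .27 -5
```

```text
now [ 0.5785 -0.2771  0.281 ] -51.98 j6 2.03 delta [ 0.5647 -0.9847  0.0367] yaw -1.044
now [0.53 0.06 0.27] -5.0 j6 2.03 delta [ 0.8567 -0.0365  0.2333] yaw -0.747
```

jog_arm([
  {"delta_pos": [0.08,-0.14,0.037],"yaw": -0.17,"fingers": 1},
  {"delta_pos": [0.16,-0.28,0.037],"yaw": -0.35,"fingers": 1},
  {"delta_pos": [0.24,-0.42,0.037],"yaw": -0.53,"fingers": 1},
  {"delta_pos": [0.32,-0.56,0.037],"yaw": -0.71,"fingers": 1},
  {"delta_pos": [0.4,-0.7,0.037],"yaw": -0.88,"fingers": 1},
  {"delta_pos": [0.48,-0.84,0.037],"yaw": -1,"fingers": 1},
  {"delta_pos": [0.56,-0.98,0.037],"yaw": -1,"fingers": 1},
  {"delta_pos": [0.56,-0.98,0.037],"yaw": -1,"fingers": 1},
])

```text
clock: 10.3
eef_pos: [0.5259, 0.0645, 0.2623]
tool_rot: [0.746, 0.666, 0.0, -0.001]
ft_force: [-1.2, 0.2, 0.1]
grip_width: 0.0854
grasp_force: 0.0
```

```bash
python3 go.py .544 .3126 .20 28.6; python3 - <<'E'
exec(open('h.py').read())
# scoop/tub check
c,W,_,_=cam('top');np.savez('t5.npz',W=W,im=c['image']);hsv=cv2.cvtColor(c['image'],cv2.COLOR_RGB2HSV)
v,u=np.mgrid[:480,:640];b=(u>410)&(u<545)&(v>155)&(v<285)&np.isfinite(W[...,2])
k=b&(hsv[...,0]<15)&(hsv[...,1]>110);P=W[k]-[.553,-.297,0]
x=P@[.613,-.79,0];y=P@[.79,.613,0];print(len(P),'scoop in tub x',x.min(),x.max(),'y',y.min(),y.max(),'z',P[:,2].max())
g=W[b&(hsv[...,0]>35)&(hsv[...,0]<50)&(hsv[...,1]>120)];g=g[(g[:,2]>.09)&(g[:,2]<.14)]
print(cv2.minAreaRect((g[:,:2]*1000).astype(np.float32)))
E
```

```text
now [0.5259 0.0645 0.2623] -6.51 j6 1.81 delta [ 0.8285 -0.0339  0.2076] yaw -0.78
24 scoop in tub x -0.03312245420517041 0.016215663236075883 y -0.06275511298547068 0.06629495256453347 z 0.04693935258049101
((553.3800659179688, -296.79327392578125), (192.35256958007812, 155.33311462402344), 37.17264938354492)
```

jog_arm([
  {"delta_pos": [0.14,-0.006,0],"yaw": -0.16,"fingers": 1},
  {"delta_pos": [0.28,-0.012,0],"yaw": -0.32,"fingers": 1},
  {"delta_pos": [0.42,-0.018,0],"yaw": -0.48,"fingers": 1},
  {"delta_pos": [0.56,-0.024,0],"yaw": -0.64,"fingers": 1},
  {"delta_pos": [0.7,-0.03,0],"yaw": -0.78,"fingers": 1},
  {"delta_pos": [0.828,-0.034,0.05],"yaw": -0.78,"fingers": 1},
  {"delta_pos": [0.828,-0.034,0.15],"yaw": -0.78,"fingers": 1},
  {"delta_pos": [0.828,-0.034,0.207],"yaw": -0.78,"fingers": 1},
  {"delta_pos": [0.828,-0.034,0.207],"yaw": -0.78,"fingers": 1},
  {"delta_pos": [0.828,-0.034,0.207],"yaw": -0.78,"fingers": 1},
])

```text
clock: 11.35
eef_pos: [0.548, 0.3056, 0.2005]
tool_rot: [0.515, 0.857, -0.001, -0.0]
ft_force: [0.7, 0.2, -0.0]
grip_width: 0.0855
grasp_force: 0.0
```

```bash
python3 go.py .544 .3126 .073 28.6; python3 - <<'E'
exec(open('h.py').read())
c,W,_,_=cam('side')
cv2.imwrite('pics/s6.png',cv2.cvtColor(c['image'][60:240,200:400].repeat(3,0).repeat(3,1),cv2.COLOR_RGB2BGR))
E
```

```text
now [0.548  0.3056 0.2005] 28.02 j6 1.59 delta [ 0.0269 -0.0009  0.4251] yaw -0.013
```

View pics/s6.png

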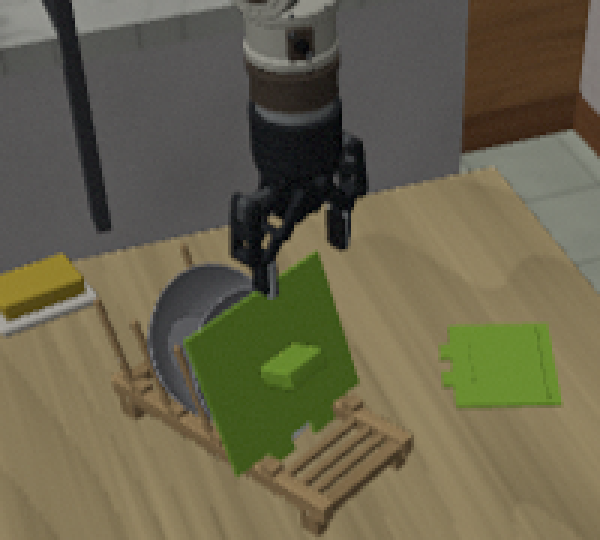

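The lid handle is at crop (290,365), with the open fingers above and straddling it. The bowls are behind the lid. Lowering partway first to recheck xy.

jog_arm([
  {"delta_pos": [0.02,0,0.1],"yaw": -0.01,"fingers": 1},
  {"delta_pos": [0.02,0,0.2],"yaw": -0.01,"fingers": 1},
  {"delta_pos": [0.02,0,0.28],"yaw": -0.01,"fingers": 1},
  {"delta_pos": [0.02,0,0.28],"yaw": -0.01,"fingers": 1},
  {"delta_pos": [0.02,0,0.28],"yaw": -0.01,"fingers": 1},
])

```text
clock: 11.9
eef_pos: [0.5457, 0.3121, 0.1183]
tool_rot: [0.511, 0.86, 0.001, 0.0]
ft_force: [0.1, 0.1, 0.3]
grip_width: 0.0855
grasp_force: 0.0
```

```bash
python3 go.py .544 .3126 .073 28.6
```

```text
now [0.5457 0.3121 0.1183] 28.53 j6 1.59 delta [ 0.0041 -0.0041  0.1511] yaw -0.001
```

jog_arm([
  {"delta_pos": [0.002,-0.004,0.07],"yaw": 0,"fingers": 1},
  {"delta_pos": [0.002,-0.004,0.15],"yaw": 0,"fingers": 1},
  {"delta_pos": [0.002,-0.004,0.15],"yaw": 0,"fingers": 1},
  {"delta_pos": [0.002,-0.004,0.15],"yaw": 0,"fingers": 1},
  {"delta_pos": [0.002,-0.004,0.15],"yaw": 0,"fingers": 0},
  {"delta_pos": [0.002,-0.004,0.15],"yaw": 0,"fingers": 0},
  {"delta_pos": [0.002,-0.004,0.15],"yaw": 0,"fingers": 0},
  {"delta_pos": [0.002,-0.004,0.15],"yaw": 0,"fingers": 0},
  {"delta_pos": [0.002,-0.004,0.15],"yaw": 0,"fingers": 0},
  {"delta_pos": [0.002,-0.004,0.15],"yaw": 0,"fingers": 0},
])

```text
clock: 12.9
eef_pos: [0.5447, 0.3128, 0.0735]
tool_rot: [0.511, 0.86, 0.001, 0.001]
ft_force: [-0.4, -1.4, 5.5]
grip_width: 0.0491
grasp_force: 62.0
```

```bash
python3 - <<'E'
import numpy as np
for f,(a,b,c,d) in(('top0.npz',(185,260,180,255)),('side0.npz',(275,345,190,240))):
    W=np.load(f)['W'][c:d,a:b].reshape(-1,3);W=W[np.isfinite(W[:,2])]
    n=np.array([.479,-.878,0]);y=np.array([.878,.479,0]);G=np.array([.5447,.3128,.129])
    s=(W-G)@n;t=(W-G)@y
    for z0,z1 in((.03,.06),(.036,.052),(.015,.03)):
        k=(W[:,2]>z0)&(W[:,2]<z1)&(abs(t)<.09)&(s>.03); print(f,z0,k.sum(),np.percentile(s[k],[50,90,98,100]).round(3),'t',np.percentile(t[k],[0,2,98,100]).round(3),np.percentile(W[k,2],[50,95]).round(3))
E
```

```text
top0.npz 0.03 974 [0.059 0.078 0.082 0.084] t [-0.07  -0.069  0.064  0.066] [0.04  0.046]
top0.npz 0.036 892 [0.058 0.078 0.082 0.084] t [-0.07  -0.069  0.064  0.066] [0.041 0.046]
top0.npz 0.015 35 [0.064 0.081 0.084 0.084] t [-0.07  -0.07   0.052  0.052] [0.025 0.029]
side0.npz 0.03 596 [0.061 0.083 0.085 0.087] t [-0.073 -0.072  0.061  0.066] [0.039 0.045]
side0.npz 0.036 466 [0.06  0.081 0.085 0.087] t [-0.073 -0.072  0.062  0.066] [0.04  0.046]
side0.npz 0.015 85 [0.079 0.083 0.085 0.086] t [-0.072 -0.072  0.055  0.065] [0.027 0.03 ]
```

jog_arm([
  {"delta_pos": [0,0,-0.05],"yaw": 0,"fingers": 0},
  {"delta_pos": [0,0,-0.1],"yaw": 0,"fingers": 0},
  {"delta_pos": [0,0,-0.15],"yaw": 0,"fingers": 0},
  {"delta_pos": [-0.05,0,-0.2],"yaw": 0,"fingers": 0},
  {"delta_pos": [-0.1,0,-0.2],"yaw": 0,"fingers": 0},
  {"delta_pos": [-0.2,0,-0.2],"yaw": 0,"fingers": 0},
  {"delta_pos": [-0.3,0,-0.2],"yaw": 0,"fingers": 0},
  {"delta_pos": [-0.4,0,-0.2],"yaw": 0,"fingers": 0},
  {"delta_pos": [-0.45,0,-0.2],"yaw": 0,"fingers": 0},
  {"delta_pos": [-0.45,0,-0.2],"yaw": 0,"fingers": 0},
])

```text
clock: 13.9
eef_pos: [0.6084, 0.1911, 0.1304]
tool_rot: [0.512, 0.859, -0.001, -0.001]
ft_force: [0.0, 0.5, -1.9]
grip_width: 0.0491
grasp_force: 62.6
```

```bash
cat > lid.py <<'E'
from h import *
c,W,_,_=cam('side');hs=cv2.cvtColor(c['image'],cv2.COLOR_RGB2HSV)
o=bot.get_obs();p=np.array(o['eef_pos']);M=R.from_quat(o['tool_rot']).as_matrix();y=M[:,1]*np.sign(M[0,1]);y[2]=0;X=np.cross(y,[0,0,1.])
G=p+[0,0,.056]
m=(hs[...,0]>35)&(hs[...,0]<50)&(hs[...,1]>100)&np.isfinite(W[...,2]);P=W[m]-G;P=P[np.linalg.norm(P,axis=1)<.14]
s=np.c_[P@X,P@y,P[:,2]];best=None;rng=np.random.default_rng(0)
for _ in range(400):
    a=s[rng.choice(len(s),3,False)];n=np.cross(a[1]-a[0],a[2]-a[0]);n/=np.linalg.norm(n)+1e-12;k=abs((s-a[0])@n)<.003
    if best is None or k.sum()>best.sum():best=k
q=s[best];c0=q.mean(0);n=np.linalg.svd(q-c0)[2][2];n*=np.sign(n[2])
print('G',G.round(4),'tilt',np.degrees(np.arctan2(n[0],n[2])).round(1),'n',n.round(3),'dist plane',((c0)@n).round(4),len(q))
x=np.array([n[2],0,-n[0]]);r=q@x;print('along lid x rel G',np.percentile(r,[0.5,99.5]).round(4),'y',np.percentile(q[:,1],[.5,99.5]).round(4),'z',q[:,2].min().round(3),q[:,2].max().round(3))
E
python3 lid.py; python3 go.py .544 .3126 .13 28.6
```

```text
G [0.6077 0.1927 0.1866] tilt 70.0 n [ 0.94  -0.004  0.342] dist plane -0.033 1489
along lid x rel G [-0.0726  0.0896] y [-0.0918  0.0866] z -0.097 0.058
now [0.6077 0.1927 0.1306] 28.46 j6 1.38 delta [0.4527 0.0037 0.0019] yaw -0.003
```

jog_arm([
  {"delta_pos": [0,0,0.15],"yaw": 0,"fingers": 0},
  {"delta_pos": [0,0,0.25],"yaw": 0,"fingers": 0},
  {"delta_pos": [0,0,0.25],"yaw": 0,"fingers": 0},
  {"delta_pos": [0.06,0,0.25],"yaw": 0,"fingers": 0},
  {"delta_pos": [0.1,0,0.25],"yaw": 0,"fingers": 0},
  {"delta_pos": [0.13,0,0.25],"yaw": 0,"fingers": 0},
  {"delta_pos": [0.16,0,0.25],"yaw": 0,"fingers": 0},
  {"delta_pos": [0.193,0,0.25],"yaw": 0,"fingers": 0},
  {"delta_pos": [0.193,0,0.25],"yaw": 0,"fingers": 0},
])

```text
clock: 14.85
eef_pos: [0.5821, 0.2447, 0.06]
tool_rot: [0.51, 0.86, 0.001, 0.003]
ft_force: [1.7, -5.0, 3.6]
grip_width: 0.0493
grasp_force: 64.8
```

```bash
python3 lid.py; python3 go.py .58 .245 .035 28.5
```

```text
G [0.5821 0.2446 0.116 ] tilt 52.9 n [0.797 0.002 0.604] dist plane -0.0332 1564
along lid x rel G [-0.0722  0.0907] y [-0.092  0.088] z -0.095 0.04
now [0.5821 0.2446 0.06  ] 28.62 j6 1.47 delta [ 0.0045 -0.0057  0.0834] yaw 0.003
```

jog_arm([
  {"delta_pos": [0,0,0.02],"yaw": 0,"fingers": 0},
  {"delta_pos": [0,0,0.04],"yaw": 0,"fingers": 0},
  {"delta_pos": [0,0,0.06],"yaw": 0,"fingers": 0},
  {"delta_pos": [0,0,0.07],"yaw": 0,"fingers": 0},
  {"delta_pos": [0,0,0.07],"yaw": 0,"fingers": 0},
])

```text
clock: 15.4
eef_pos: [0.5876, 0.2438, 0.0438]
tool_rot: [0.511, 0.859, 0.004, 0.008]
ft_force: [4.1, -9.2, 16.7]
grip_width: 0.0491
grasp_force: 68.6
```

```bash
python3 lid.py
```

```text
G [0.5877 0.2438 0.0998] tilt 45.7 n [ 0.716 -0.003  0.698] dist plane -0.0318 1558
along lid x rel G [-0.0712  0.0907] y [-0.0923  0.0865] z -0.089 0.031
```

jog_arm([
  {"delta_pos": [0.02,0,0.01],"yaw": 0,"fingers": 0},
  {"delta_pos": [0.04,0,0.02],"yaw": 0,"fingers": 0},
  {"delta_pos": [0.06,0,0.03],"yaw": 0,"fingers": 0},
  {"delta_pos": [0.06,0,0.04],"yaw": 0,"fingers": 0},
  {"delta_pos": [0.06,0,0.04],"yaw": 0,"fingers": 0},
])

```text
clock: 15.95
eef_pos: [0.5777, 0.2641, 0.0333]
tool_rot: [0.51, 0.86, 0.007, 0.005]
ft_force: [-0.3, 0.3, 22.8]
grip_width: 0.0491
grasp_force: 79.0
```

```bash
python3 lid.py
```

```text
G [0.5776 0.2641 0.0892] tilt 21.3 n [ 0.363 -0.005  0.932] dist plane -0.0281 1631
along lid x rel G [-0.0716  0.0918] y [-0.0921  0.0865] z -0.062 0.002
```

Tilt is now 21°, which suits hooking. Lifting clear.

jog_arm([
  {"delta_pos": [0,0,-0.1],"yaw": 0,"fingers": 0},
  {"delta_pos": [0,0,-0.25],"yaw": 0,"fingers": 0},
  {"delta_pos": [-0.1,0,-0.4],"yaw": 0,"fingers": 0},
  {"delta_pos": [-0.25,0,-0.5],"yaw": 0,"fingers": 0},
  {"delta_pos": [-0.4,0,-0.6],"yaw": 0,"fingers": 0},
  {"delta_pos": [-0.55,0,-0.6],"yaw": 0,"fingers": 0},
  {"delta_pos": [-0.55,0,-0.6],"yaw": 0,"fingers": 0},
  {"delta_pos": [-0.55,0,-0.6],"yaw": 0,"fingers": 0},
])

```text
clock: 16.8
eef_pos: [0.6515, 0.1148, 0.2052]
tool_rot: [0.512, 0.859, 0.001, 0.001]
ft_force: [-0.6, -0.2, -2.5]
grip_width: 0.0493
grasp_force: 76.0
```

```bash
python3 lid.py; python3 go.py .535 -.265 .22 37.6
```

```text
G [0.6506 0.116  0.2605] tilt 22.2 n [0.377 0.008 0.926] dist plane -0.0268 2523
along lid x rel G [-0.0704  0.0929] y [-0.0923  0.0876] z -0.062 0.005
now [0.6506 0.116  0.2045] 28.56 j6 1.25 delta [-0.9313 -0.9455 -0.0518] yaw -0.201
```

```bash
python3 go.py .5405 -.2764 .205 37.6
```

```text
now [0.6506 0.116  0.2045] 28.56 j6 1.25 delta [-0.9734 -0.9476 -0.0018] yaw -0.201
```

jog_arm([
  {"delta_pos": [-0.1,-0.1,0],"yaw": 0,"fingers": 0},
  {"delta_pos": [-0.2,-0.2,0],"yaw": -0.05,"fingers": 0},
  {"delta_pos": [-0.3,-0.29,0],"yaw": -0.1,"fingers": 0},
  {"delta_pos": [-0.4,-0.39,0],"yaw": -0.15,"fingers": 0},
  {"delta_pos": [-0.5,-0.49,0],"yaw": -0.2,"fingers": 0},
  {"delta_pos": [-0.6,-0.58,0],"yaw": -0.2,"fingers": 0},
  {"delta_pos": [-0.7,-0.68,0],"yaw": -0.2,"fingers": 0},
  {"delta_pos": [-0.8,-0.78,0],"yaw": -0.2,"fingers": 0},
  {"delta_pos": [-0.9,-0.88,0],"yaw": -0.2,"fingers": 0},
  {"delta_pos": [-0.973,-0.948,0],"yaw": -0.2,"fingers": 0},
  {"delta_pos": [-0.973,-0.948,0],"yaw": -0.2,"fingers": 0},
  {"delta_pos": [-0.973,-0.948,0],"yaw": -0.2,"fingers": 0},
])

```text
clock: 18.05
eef_pos: [0.5407, -0.2754, 0.2036]
tool_rot: [0.441, 0.897, 0.001, -0.0]
ft_force: [0.2, 0.2, -2.4]
grip_width: 0.0491
grasp_force: 75.9
```

```bash
python3 lid.py; python3 go.py .5405 -.2764 .141 37.6; python3 - <<'E'
exec(open('h.py').read())
c,W,_,_=cam('side');np.savez('s8.npz',W=W,im=c['image']);d,W2,_,_=cam('top');np.savez('t8.npz',W=W2,im=d['image'])
cv2.imwrite('pics/s8.png',cv2.cvtColor(np.hstack([c['image'][240:470,310:510],d['image'][140:370,390:590]]).repeat(2,0).repeat(2,1),cv2.COLOR_RGB2BGR))
# raised back wall in side depth: green points above rim near back wall, tub frame
ct=np.array([.5532,-.2969,0]);X=np.array([.610,-.792,0]);Y=np.array([.792,.610,0])
hs=cv2.cvtColor(c['image'],cv2.COLOR_RGB2HSV);m=(hs[...,0]>35)&(hs[...,0]<50)&(hs[...,1]>100)&np.isfinite(W[...,2])
P=W[m]-ct;x=P@X;y=P@Y;z=P[:,2]
k=(x>.06)&(x<.09)&(abs(y)<.11)&(z>.115)&(z<.135);print('back wall top',k.sum(),x[k].mean(),np.percentile(z[k],[50,95]),np.percentile(y[k],[1,99]))
k=(x<-.06)&(x>-.09)&(abs(y)<.08)&(z>.09)&(z<.108);print('front rim',k.sum(),np.percentile(x[k],[2,50,98]),np.percentile(z[k],[50,95]))
E
```

```text
G [ 0.5409 -0.2749  0.2596] tilt 22.2 n [0.378 0.009 0.926] dist plane -0.0281 5618
along lid x rel G [-0.0719  0.092 ] y [-0.0922  0.0854] z -0.064 0.004
now [ 0.5409 -0.2749  0.2036] 37.71 j6 0.44 delta [-0.0032 -0.0043  0.2088] yaw 0.002
back wall top 251 0.07426306711023857 [0.12670267 0.12926241] [-0.09753665  0.09049959]
front rim 70 [-0.07298634 -0.07037755 -0.06866074] [0.09847817 0.10119089]
```

View pics/s8.png

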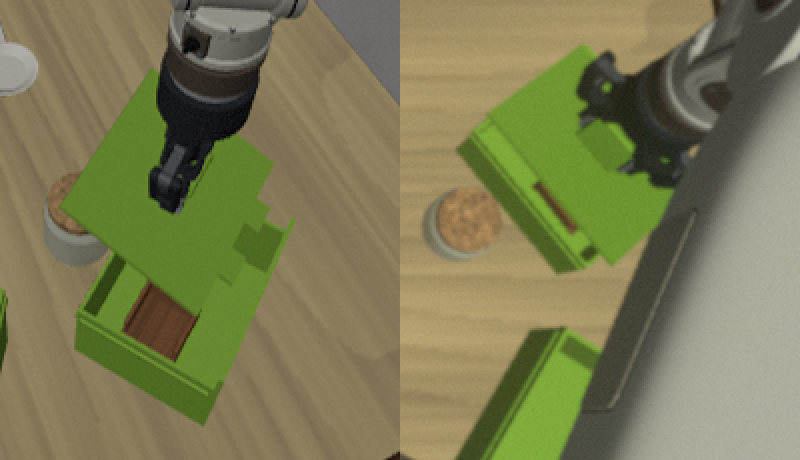

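The lid hangs tilted over the tub, its tongues at ~(265,215)/(230,275) in the left half, facing the slotted wall at (260,245). The scoop is visible inside. I'll descend in front of the slots.

jog_arm([
  {"delta_pos": [0,-0.012,0.12],"yaw": 0,"fingers": 0},
  {"delta_pos": [0,-0.012,0.22],"yaw": 0,"fingers": 0},
  {"delta_pos": [0,-0.012,0.28],"yaw": 0,"fingers": 0},
  {"delta_pos": [0,-0.012,0.303],"yaw": 0,"fingers": 0},
  {"delta_pos": [0,-0.012,0.303],"yaw": 0,"fingers": 0},
  {"delta_pos": [0,-0.012,0.303],"yaw": 0,"fingers": 0},
])

```text
clock: 18.8
eef_pos: [0.5388, -0.2788, 0.1141]
tool_rot: [0.441, 0.897, 0.0, 0.001]
ft_force: [-0.4, 0.4, -2.1]
grip_width: 0.0489
grasp_force: 75.9
```

```bash
cat > fit.py <<'E'
from h import *
c,W,_,_=cam('side');ct=np.array([.5532,-.2969,0]);X=np.array([.610,-.792,0]);Y=np.array([.792,.610,0])
o=bot.get_obs();q=np.array(o['eef_pos'])-ct;print('eef tub x,y,z',(q@X).round(4),(q@Y).round(4),q[2].round(4),'F',np.array(o['ft_force']).round(1))
hs=cv2.cvtColor(c['image'],cv2.COLOR_RGB2HSV);m=(hs[...,0]>35)&(hs[...,0]<50)&(hs[...,1]>100)&np.isfinite(W[...,2])
P=W[m]-ct;x=P@X;y=P@Y;z=P[:,2]
def line(y0,y1):
    k=(y>y0)&(y<y1)&(x>-.1)&(x<.066)&(z>.085)
    for x0 in np.arange(-.09,.07,.01):
        j=k&(x>=x0)&(x<x0+.01)
        if j.sum()>5: print('  x',x0.round(3),'z',np.median(z[j]).round(4),j.sum())
print('tongue/plate y-45..-15');line(-.05,-.02)
k=(x>.055)&(x<.095)&(abs(y)<.11)&(z>.118)&(z<.135);print('wall top x,y',np.percentile(x[k],[5,50,95]).round(4),np.percentile(y[k],[1,99]).round(4),np.percentile(z[k],[95]).round(4))
k=(x>.076)&(x<.1)&(abs(y)<.06)&(z>.095)&(z<.116);print('behind wall pts',k.sum(),np.percentile(x[k],[50,98]).round(4) if k.sum() else '')
E
python3 lid.py;python3 fit.py
```

```text
G [ 0.539  -0.2792  0.1705] tilt 22.1 n [0.376 0.009 0.927] dist plane -0.0288 4797
along lid x rel G [-0.0726  0.0916] y [-0.0914  0.0855] z -0.064 0.003
eef tub x,y,z -0.0226 -0.0006 0.1146 F [ 0.   0.1 -2. ]
tongue/plate y-45..-15
  x -0.09 z 0.1657 77
  x -0.08 z 0.1618 76
  x -0.07 z 0.1577 76
  x -0.06 z 0.1537 90
  x -0.05 z 0.15 62
  x -0.04 z 0.146 61
  x -0.03 z 0.1413 56
  x -0.02 z 0.1377 81
  x -0.01 z 0.1334 95
  x -0.0 z 0.1293 82
  x 0.01 z 0.1249 82
  x 0.02 z 0.121 76
  x 0.03 z 0.1169 82
  x 0.04 z 0.1129 81
  x 0.05 z 0.1104 26
wall top x,y [0.0721 0.0742 0.0764] [-0.0976  0.0907] [0.1288]
behind wall pts 0
```

jog_arm([
  {"delta_pos": [-0.015,0,0.003],"yaw": 0,"fingers": 0},
  {"delta_pos": [-0.03,0,0.003],"yaw": 0,"fingers": 0},
  {"delta_pos": [-0.04,0,0.003],"yaw": 0,"fingers": 0},
  {"delta_pos": [-0.04,0,0.003],"yaw": 0,"fingers": 0},
  {"delta_pos": [-0.04,0,0.003],"yaw": 0,"fingers": 0},
])

```text
clock: 19.4
eef_pos: [0.5449, -0.2888, 0.1117]
tool_rot: [0.442, 0.897, 0.0, -0.0]
ft_force: [0.4, 0.5, -1.6]
grip_width: 0.049
grasp_force: 75.9
```

```bash
python3 fit.py
```

```text
eef tub x,y,z -0.0116 -0.0016 0.1117 F [ 1.  -0.3 -1.8]
tongue/plate y-45..-15
  x -0.09 z 0.1673 72
  x -0.08 z 0.1635 78
  x -0.07 z 0.1593 75
  x -0.06 z 0.1556 79
  x -0.05 z 0.1512 88
  x -0.04 z 0.148 71
  x -0.03 z 0.144 59
  x -0.02 z 0.1393 49
  x -0.01 z 0.1353 70
  x -0.0 z 0.1321 103
  x 0.01 z 0.1271 91
  x 0.02 z 0.1231 77
  x 0.03 z 0.119 81
  x 0.04 z 0.1145 77
  x 0.05 z 0.1103 85
  x 0.06 z 0.1078 34
wall top x,y [0.072  0.0742 0.0765] [-0.0972  0.0909] [0.1297]
behind wall pts 0
```

jog_arm([
  {"delta_pos": [-0.015,0,0],"yaw": 0,"fingers": 0},
  {"delta_pos": [-0.03,0,0],"yaw": 0,"fingers": 0},
  {"delta_pos": [-0.045,0,0],"yaw": 0,"fingers": 0},
  {"delta_pos": [-0.06,0,0],"yaw": 0,"fingers": 0},
  {"delta_pos": [-0.063,0,0],"yaw": 0,"fingers": 0},
  {"delta_pos": [-0.063,0,0],"yaw": 0,"fingers": 0},
])

```text
clock: 20.05
eef_pos: [0.5566, -0.3038, 0.1117]
tool_rot: [0.442, 0.897, 0.0, -0.0]
ft_force: [-0.8, -0.3, -2.1]
grip_width: 0.049
grasp_force: 75.9
```

```bash
python3 fit.py
```

```text
eef tub x,y,z 0.0074 -0.0016 0.1118 F [-0.5  1.  -1.9]
tongue/plate y-45..-15
  x -0.08 z 0.1677 10
  x -0.07 z 0.1668 79
  x -0.06 z 0.1629 78
  x -0.05 z 0.1589 76
  x -0.04 z 0.1556 78
  x -0.03 z 0.1512 83
  x -0.02 z 0.1471 83
  x -0.01 z 0.1434 59
  x -0.0 z 0.1389 52
  x 0.01 z 0.1346 80
  x 0.02 z 0.1312 98
  x 0.03 z 0.1271 86
  x 0.04 z 0.1225 85
  x 0.05 z 0.1184 78
  x 0.06 z 0.1148 47
wall top x,y [0.0558 0.0736 0.0764] [-0.0974  0.0887] [0.1295]
behind wall pts 104 [0.08   0.0836]
```

Tongues are through the slots (points seen 82–84 mm behind the wall) with no contact force. Swinging the front down now.

jog_arm([
  {"delta_pos": [0.007,0,0.015],"yaw": 0,"fingers": 0},
  {"delta_pos": [0.014,0,0.03],"yaw": 0,"fingers": 0},
  {"delta_pos": [0.02,0,0.045],"yaw": 0,"fingers": 0},
  {"delta_pos": [0.026,0,0.059],"yaw": 0,"fingers": 0},
  {"delta_pos": [0.026,0,0.059],"yaw": 0,"fingers": 0},
])

```text
clock: 20.6
eef_pos: [0.5533, -0.2984, 0.0961]
tool_rot: [0.442, 0.897, -0.0, 0.003]
ft_force: [0.4, -0.4, 4.3]
grip_width: 0.049
grasp_force: 78.5
```

```bash
python3 lid.py; python3 fit.py | grep -v ' x '
```

```text
G [ 0.5533 -0.2984  0.1521] tilt 14.4 n [0.248 0.    0.969] dist plane -0.028 4928
along lid x rel G [-0.0722  0.0916] y [-0.0912  0.0863] z -0.052 -0.007
eef tub x,y,z 0.0012 -0.0009 0.0961 F [ 1.  -0.6  6. ]
tongue/plate y-45..-15
wall top x,y [0.0721 0.0743 0.0765] [-0.0974  0.0906] [0.129]
behind wall pts 121 [0.0807 0.0845]
```

Working: tilt is 14° and the tub hasn't moved. Continuing.

jog_arm([
  {"delta_pos": [0.007,0,0.015],"yaw": 0,"fingers": 0},
  {"delta_pos": [0.014,0,0.03],"yaw": 0,"fingers": 0},
  {"delta_pos": [0.02,0,0.045],"yaw": 0,"fingers": 0},
  {"delta_pos": [0.026,0,0.058],"yaw": 0,"fingers": 0},
  {"delta_pos": [0.026,0,0.062],"yaw": 0,"fingers": 0},
])

```text
clock: 21.2
eef_pos: [0.5476, -0.2912, 0.0772]
tool_rot: [0.441, 0.897, 0.0, 0.001]
ft_force: [-3.7, 3.2, 13.4]
grip_width: 0.0494
grasp_force: 83.4
```

```bash
python3 lid.py; python3 fit.py
```

```text
G [ 0.5476 -0.2912  0.1333] tilt 1.3 n [ 0.023 -0.     1.   ] dist plane -0.0277 4858
along lid x rel G [-0.0719  0.092 ] y [-0.0914  0.0867] z -0.033 -0.023
eef tub x,y,z -0.0078 -0.0009 0.0774 F [-1.6  0.6  7.2]
tongue/plate y-45..-15
  x -0.09 z 0.106 8
  x -0.08 z 0.1072 67
  x -0.07 z 0.1071 69
  x -0.06 z 0.1067 68
  x -0.05 z 0.1068 69
  x -0.04 z 0.1068 81
  x -0.03 z 0.1071 66
  x -0.02 z 0.1055 45
  x -0.01 z 0.1057 49
  x -0.0 z 0.1064 87
  x 0.01 z 0.1055 81
  x 0.02 z 0.1054 82
  x 0.03 z 0.105 80
  x 0.04 z 0.1047 77
  x 0.05 z 0.1042 79
  x 0.06 z 0.1042 50
wall top x,y [0.0721 0.0743 0.0765] [-0.098   0.0897] [0.1291]
behind wall pts 127 [0.0808 0.0846]
```

jog_arm([
  {"delta_pos": [0.002,0,0.01],"yaw": 0,"fingers": 0},
  {"delta_pos": [0.002,0,0.015],"yaw": 0,"fingers": 0},
  {"delta_pos": [0.002,0,0.015],"yaw": 0,"fingers": 0},
])

```text
clock: 21.6
eef_pos: [0.5475, -0.2909, 0.0753]
tool_rot: [0.441, 0.897, -0.0, 0.002]
ft_force: [-3.7, 2.6, 18.9]
grip_width: 0.0491
grasp_force: 85.2
```

```bash
python3 lid.py; python3 fit.py
```

```text
G [ 0.5474 -0.2909  0.1312] tilt 0.0 n [ 0.001 -0.003  1.   ] dist plane -0.0274 4780
along lid x rel G [-0.0718  0.0917] y [-0.0962  0.0863] z -0.031 -0.024
eef tub x,y,z -0.0082 -0.0009 0.0752 F [-3.7  4.3 18.8]
tongue/plate y-45..-15
  x -0.09 z 0.1032 7
  x -0.08 z 0.104 62
  x -0.07 z 0.1038 66
  x -0.06 z 0.1038 71
  x -0.05 z 0.1038 70
  x -0.04 z 0.104 74
  x -0.03 z 0.1049 55
  x -0.02 z 0.1038 46
  x -0.01 z 0.1042 49
  x -0.0 z 0.1044 94
  x 0.01 z 0.1036 80
  x 0.02 z 0.1042 82
  x 0.03 z 0.1036 78
  x 0.04 z 0.1038 81
  x 0.05 z 0.1037 78
  x 0.06 z 0.1038 48
wall top x,y [0.072  0.0742 0.0765] [-0.0975  0.0894] [0.1293]
behind wall pts 129 [0.081  0.0848]
```

Flat at 104–105 mm and seated. I'll ease off, release and lift straight up.

jog_arm([
  {"delta_pos": [0,0,-0.008],"yaw": 0,"fingers": 0},
  {"delta_pos": [0,0,-0.008],"yaw": 0,"fingers": 0.8},
  {"delta_pos": [0,0,-0.008],"yaw": 0,"fingers": 1},
  {"delta_pos": [0,0,-0.008],"yaw": 0,"fingers": 1},
  {"delta_pos": [0,0,-0.008],"yaw": 0,"fingers": 1},
  {"delta_pos": [0,0,-0.008],"yaw": 0,"fingers": 1},
  {"delta_pos": [0,0,-0.1],"yaw": 0,"fingers": 1},
  {"delta_pos": [0,0,-0.2],"yaw": 0,"fingers": 1},
  {"delta_pos": [0,0,-0.35],"yaw": 0,"fingers": 1},
  {"delta_pos": [0,0,-0.5],"yaw": 0,"fingers": 1},
  {"delta_pos": [0,0,-0.5],"yaw": 0,"fingers": 1},
  {"delta_pos": [0,0,-0.5],"yaw": 0,"fingers": 1},
])

```text
clock: 22.9
eef_pos: [0.5475, -0.2913, 0.2227]
tool_rot: [0.442, 0.897, -0.0, 0.002]
ft_force: [-0.2, -0.1, -0.8]
grip_width: 0.0852
grasp_force: 0.0
```

```bash
python3 fit.py; python3 - <<'E'
exec(open('h.py').read())
c,W,_,_=cam('side')
cv2.imwrite('pics/s9.png',cv2.cvtColor(c['image'][230:480,310:510].repeat(2,0).repeat(2,1),cv2.COLOR_RGB2BGR))
E
```

```text
eef tub x,y,z -0.0089 -0.0016 0.2207 F [-0.6  0.3 -0.1]
tongue/plate y-45..-15
  x -0.09 z 0.104 7
  x -0.08 z 0.104 66
  x -0.07 z 0.1039 69
  x -0.06 z 0.1039 68
  x -0.05 z 0.1041 72
  x -0.04 z 0.1042 69
  x -0.03 z 0.1042 73
  x -0.02 z 0.1051 97
  x -0.01 z 0.1067 125
  x -0.0 z 0.1049 101
  x 0.01 z 0.1039 72
  x 0.02 z 0.1039 77
  x 0.03 z 0.104 78
  x 0.04 z 0.1041 79
  x 0.05 z 0.104 78
  x 0.06 z 0.1041 50
wall top x,y [0.0721 0.0742 0.0765] [-0.0977  0.0901] [0.1293]
behind wall pts 124 [0.0809 0.0846]
```

View pics/s9.png

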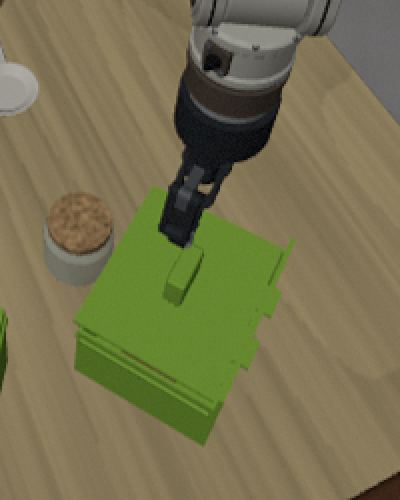

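The lid lies flat on the rim with both tongues protruding through the back wall at crop (268,300) and (245,355). The pot is untouched and the gripper is clear.

```bash
python3 -c "
from workcell import bot
print(bot.job_done())"
```

```text
the job is handed in; nothing more can be done
None
```

I handed the job in with the scoop inside the tub and the lid flat on the rim, both tongues through the back-wall slots, finishing at about 23 s of the 64 s limit; the verdict itself wasn't shown.

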